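# Refit the bearing sleeve of the hand mill and lock it

### The arm

A 6-joint arm with a two-finger parallel gripper is mounted at the origin on the work surface. World frame = base frame: x ahead of the robot, y to its left, z up, the work surface at z = 0. Lengths are in mm, angles in rad, forces in N, time in s.
With the tool pointing down it reaches from about 400 to 925 mm from the base axis. Payload 3.4 kg.
Tool frame: the origin (TCP) lies midway between the tips of the shut fingers; the grasp point (between the pads) lies bot.grip_point_offset behind it (bot.grip_point_offset is the distance from the TCP to the grasp point, in mm); z points along the fingers, y is the line along which they close (so a half turn about z gives the same grasp; the last joint's range is limited). The gripper opens to 85 mm and grips with 20 to 120 N. Pads are 22 mm wide; open, the fingers measure 114 mm over their backs; the gripper's body (76 mm by 85 mm) begins 54 mm behind the grasp point. The pads swing forward as they close: fully open they stand 13 mm farther back than shut.
Start: joints at [-1.411, 0.307, 1.506, -0, 1.328, -0.073], TCP at [132.629, -559.5, 231.305] pointing down, gripper open.
Joint ranges: [-3.12, 3.12], [-1.05, 2.28], [0.14, 2.33], [-1.42, 4.57], [0.1, 2.73], [-2.68, 2.68]. Speed limits (rad/s): [2.57, 2.57, 3.14, 3.14, 3.14, 3.14].

### API

Orientations are given as a 3x3 rotation matrix whose columns are the frame's x, y, z axes.
In Python, from station import get_state, cams, bot gives the robot as it stands. The module is installed in compiled form; this text tells all that it offers.
- The arm moves only by the tool arm_command, never from a script. Its argument "increments" is a list of rows, each an object with "dp": the shift along the tool's x, y, z in cm, a list of three; "turn": the turn about the tool's z in degrees. In form: [{"dp": [x, y, z], "turn": turn}, ...]. A call has 1 to 8 rows; each row is the pose to reach, as a shift and turn from the pose commanded when the call began, along the tool's axes at that moment; what a row does not reach only later rows make up. A row lasts 1/10 s, in which the tool goes at most 50 mm and 8.59 degrees, less where a joint would pass 70% of its speed; a pose out of reach is approached as far as the arm can. A call with a gripper value outside its range is refused whole. "grip" is the opening, from 0 (shut) to 1 (fully open), set as the call begins (left out, the last holds). The fingers move at their own pace and stop on an object; the grip force is fixed at half the most. Time passes only in rows, so rows that repeat a pose let the fingers close. It gives the time, the measured TCP pose, the force, the opening and the grip force at its end, in the units of the state.
- get_state(): the state, without advancing time (a new reading comes with each control period).
- cams.capture(name): name is "side" or "top" or "wrist"; returns a dict with "frame" (420x560x3 uint8, red, green, blue), "z_map" (420x560 float32, mm along the optical axis (not along the pixel's ray), 0 where there is no reading), "intrinsics" (3x3 intrinsics, pixels), "xyz" and "attitude" of the camera in the world; the wrist camera has in their place "mount" (4x4, takes a point from camera to tool coordinates, whose origin is the TCP and whose axes are the flange's). Camera axes: x right, y up, looking along -z (the intrinsics and any distortion apply to the point x, -y, -z); pixel columns grow to the right and rows downward; lengths in mm; the calibration is good to about 2 mm. A picture is of the moment at which its call begins: read the wrist's pose just before it.
- bot.job_done(): hands the job in; it is judged then, once.
The state is a dict: "time": time; "joint_positions": joint angles; "qvel": joint speeds; "tau": joint torques, N m; "ee_pos": TCP position; "tool_rot": TCP orientation; "ft_force": force on the tool from outside, world axes, zero at the start; "torque": the same for the moment, N m; "width": finger opening in mm; "grasp_force": force on a finger pad.
Only numpy, scipy, OpenCV 4.12 (cv2) and the standard library are available. Lean on these libraries where they do the work, as an engineer would, in place of code of your own. Each camera call takes 0.05 s, during which the arm holds its last target. There are 200 camera calls.

### The job

Stand the fallen bearing sleeve up on its foot on the table and let go of it, then take it again from above and slide it down over the mill's upright shaft until its foot is fully home, with one ear of the foot pointing at the lock knob. Then push the lock knob down and turn it clockwise so that its tongue swings over that ear and stays locked. Leave the cup, the loose spacer ring and the spatula where they are.

Things in the scene. Friction and masses are not known exactly. Their poses are not given: they have to be found in the camera images.
- mill: Fixed low grey hand mill, a casting 100 (x) x 200 (y) x 30 mm high, a folded crank low down at its -y end (to y = -128 mm, z under 30 mm). Origin: centre of its underside on the table. Along its own y axis stand the shaft (y = -45 mm) and the lock knob (y = +55 mm). Its yaw varies.
- seat (a point): Point on the shaft's axis on the mill's flat top, 30 mm above the table, where the sleeve's foot comes to rest. Axes as the mill's. The steel shaft is 22 mm in diameter and stands 75 mm above this point, its last 12 mm tapering to 10 mm diameter.
- sleeve: Loose aluminium bearing sleeve, about 0.2 kg: tube 44 mm outside, 25 mm bore, 62 mm long in all; at one end a flat foot plate 8 mm thick, 44 (its x) by 70 mm (its y), so two ears stick out 13 mm along +y and -y. Origin: bore axis at the foot's underside; z runs along the bore to the plain end. It starts lying on its side on the table, one 70 mm foot edge down, bore axis level, 22 mm up.
- sleeve_top (a point): Centre of the sleeve's plain end, 62 mm from its origin along its z axis.
- lock_grip (a point): Point on the lock knob's upright axis, 82 mm above the table while up: in its black grip bar, 42 x 14 x 34 mm tall, 9 mm below the bar's top, 25 mm above its foot (on a 42 mm disc). The bar lies along this point's x turned by -0.17 rad; a steel tongue at its foot points that way, 75 mm from the axis, 14 mm wide. The axes turn with the knob.
- lock_push (a joint): Push of the lock knob, m: 0 up, 0.008 fully down, against a 2 to 6 N spring. While up it is barred from turning beyond about 0.2 rad; pushed more than 6 mm it can turn, and once turned it is held down at about 5.5 mm.
- lock_turn (a joint): Turn of the lock knob, rad, clockwise seen from above: about 0 at the start (tongue pointing to the mill's +x side), stop at 1.4 (tongue pointing at the shaft).
- cup: Bystander: loose small steel cup, 56 mm across, 60 mm high. Origin: centre of its underside.
- spacer: Bystander: loose plain aluminium ring 44 mm outside, 25 mm bore, 14 mm tall, no foot. Origin: centre of its underside.
- spatula: Bystander: loose wooden spatula lying flat, handle to its -x end. Origin: under its middle.

How it is judged:
By the outcome, as a careful person would: the job done as asked, in the order asked, and still so for the second after the job is handed in, with the robot touching nothing.
It also fails if it takes over 72 s, if anything falls off the work surface, if the arm or the gripper's body presses on something with over 40 N, if the wrist force passes 120 N, or if a joint passes its speed limit or range.

## Working session

There is one attempt and no reset: what is moved stays moved. The work goes in short steps, Python scripts to look and compute and a tool call to move; the robot and the scene stay as the last step left them, time stands still between calls to the robot, and variables do not carry over. Pictures are saved under pics/ and viewed, at most 10 in all, crops included, and the job is handed in when it is done.

Besides the shell and the picture viewer there is one more tool, called after "Call:" as name(argument=value, ...) on one line, values as JSON. arm_command: Moves the arm, as the interface text tells. Its arguments: {"type":"object","properties":{"increments":{"type":"array","items":{"type":"object","properties":{"dp":{"type":"array","items":{"type":"number"}},"turn":{"type":"number"}}}},"grip":{"type":"number"}},"required":["increments"]}

```bash
mkdir -p pics; cat > h.py <<'E'
import numpy as np, cv2
from station import get_state, cams, bot
def pts(c, pose=None):
    """world xyz for each pixel from z_map"""
    K=c["intrinsics"]; z=c["z_map"]; v,u=np.mgrid[:z.shape[0],:z.shape[1]]
    x=(u-K[0][2])/K[0][0]*z; y=(v-K[1][2])/K[1][1]*z
    p=np.stack([x,-y,-z],-1)
    if "mount" in c:
        M=np.array(c["mount"]); p=p@M[:3,:3].T+M[:3,3]
        p=p@np.array(pose[1]).T+np.array(pose[0])
    else: p=p@np.array(c["attitude"]).T+np.array(c["xyz"])
    p[z<=0]=np.nan
    return p
def cap(name):
    s=get_state(); c=cams.capture(name)
    return c, pts(c,(s["ee_pos"],s["tool_rot"]))
E
python3 - <<'E'
from h import *
s=get_state(); print({k:np.round(v,3).tolist() for k,v in s.items()}, bot.grip_point_offset)
ims=[]
for n in("top","side"):
    c,p=cap(n); ims.append(c["frame"]); np.savez(f"{n}.npz",f=c["frame"],p=p)
    print(n,np.round(c["intrinsics"],1).tolist(),np.round(c["xyz"],1),np.round(c["attitude"],3).tolist(),[k for k in c], np.isnan(p[...,0]).mean())
    cv2.imwrite(f"pics/{n}0.png",c["frame"][...,::-1])
E
```

```text
{'time': 0.0, 'joint_positions': [-1.412, 0.308, 1.508, 0.0, 1.328, -0.073], 'qvel': [0.0, -0.0, -0.001, -0.002, 0.001, 0.0], 'tau': [-0.001, -45.756, -25.192, -0.0, 0.013, 0.0], 'ee_pos': [132.517, -558.814, 230.391], 'tool_rot': [[0.973, 0.231, -0.0], [0.231, -0.973, 0.002], [0.0, -0.002, -1.0]], 'ft_force': [0.373, 0.072, -0.084], 'torque': [0.024, 0.024, 0.002], 'grasp_force': 0.0, 'width': 85.675} 18.700000000000003
top [[476.8, 0.0, 271.0], [0.0, 476.8, 212.1], [0.0, 0.0, 1.0]] [ 352.4  -83.8 1183. ] [[-0.019, 0.983, -0.185], [-1.0, -0.018, 0.007], [0.004, 0.185, 0.983]] ['frame', 'z_map', 'intrinsics', 'xyz', 'attitude'] 0.003945578231292517
side [[532.2, 0.0, 288.0], [0.0, 532.2, 209.3], [0.0, 0.0, 1.0]] [267.8 626.  843.1] [[-0.931, 0.253, -0.263], [-0.365, -0.663, 0.654], [-0.009, 0.705, 0.71]] ['frame', 'z_map', 'intrinsics', 'xyz', 'attitude'] 0.003996598639455782
```

View pics/top0.png

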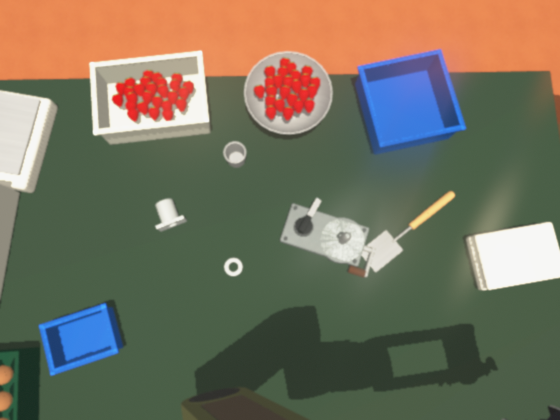

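View pics/side0.png

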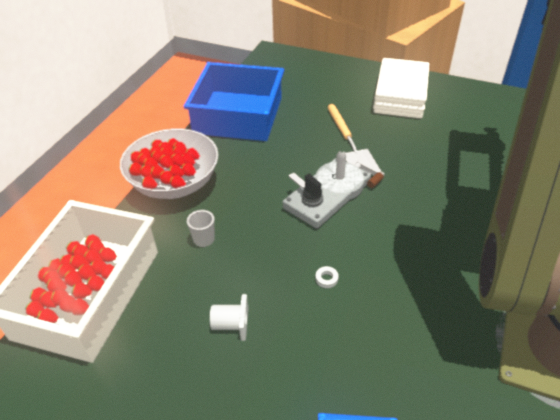

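Top view: the sleeve is at (168,213) with its foot towards the robot, the mill at (325,236), the knob at (305,225), the shaft at (343,238), the spacer at (233,267), the cup at (234,153) and the spatula at (415,230). The side view agrees. Next I'll measure coarsely from depth.

```bash
python3 - <<'E'
from h import *
for n in("top","side"):
    d=np.load(n+".npz"); p=d["p"]
    z=p[...,2]; xy=p[...,:2]
    boxes=dict(top=dict(sleeve=(145,190,190,240),mill=(270,190,378,285),ring=(215,250,250,285)),side=dict(sleeve=(200,285,258,345),mill=(275,140,385,230),ring=(310,260,345,295)))[n]
    for k,(a,b,c,e) in boxes.items():
        P=p[b:e,a:c].reshape(-1,3); P=P[P[:,2]>7]
        print(n,k,len(P),np.round(P.mean(0)),"z pct",np.round(np.percentile(P[:,2],[2,25,50,75,98]),1))
        if k!="mill":
            r=cv2.minAreaRect(P[:,:2].astype(np.float32)); print("  rect",np.round(r[0],1),np.round(r[1],1),round(r[2],1))
        else:
            Q=P[(P[:,2]>22)&(P[:,2]<36)]; r=cv2.minAreaRect(Q[:,:2].astype(np.float32)); print("  top rect",np.round(r[0],1),np.round(r[1],1),round(r[2],1))
            H=P[P[:,2]>75]; print("  high",np.round(H,0).tolist()[:40])
p=np.load("top.npz")["p"]; P=p[190:240,145:190].reshape(-1,3); P=P[P[:,2]>7]
print("sleeve pts x/y/z"); print(np.round(P[::12],0).tolist())
E
```

```text
top sleeve 570 [566. 159.  37.] z pct [ 9.2 33.8 40.2 43.3 46.8]
  rect [562.2 167.6] [79.3 74. ] 35.3
top mill 3801 [ 505. -229.   34.] z pct [18.5 27.8 29.9 32.1 92.2]
  top rect [ 503.1 -234.3] [230.4 124.5] 68.4
  high [[549.0, -175.0, 91.0], [549.0, -178.0, 93.0], [547.0, -173.0, 89.0], [547.0, -175.0, 92.0], [547.0, -178.0, 89.0], [546.0, -180.0, 95.0], [547.0, -182.0, 89.0], [545.0, -173.0, 90.0], [545.0, -175.0, 88.0], [545.0, -178.0, 88.0], [544.0, -180.0, 94.0], [545.0, -183.0, 87.0], [544.0, -184.0, 92.0], [542.0, -170.0, 91.0], [542.0, -173.0, 93.0], [543.0, -175.0, 88.0], [542.0, -177.0, 90.0], [542.0, -180.0, 93.0], [543.0, -182.0, 87.0], [542.0, -184.0, 93.0], [540.0, -170.0, 91.0], [539.0, -172.0, 94.0], [539.0, -175.0, 93.0], [540.0, -177.0, 92.0], [540.0, -180.0, 91.0], [540.0, -182.0, 92.0], [540.0, -184.0, 90.0], [538.0, -168.0, 91.0], [537.0, -170.0, 92.0], [537.0, -173.0, 92.0], [537.0, -175.0, 92.0], [537.0, -177.0, 92.0], [537.0, -179.0, 93.0], [538.0, -182.0, 89.0], [535.0, -166.0, 90.0], [535.0, -168.0, 93.0], [536.0, -170.0, 89.0], [536.0, -173.0, 88.0], [5
[... 1786 characters left out ...]
575.0, 179.0, 39.0], [574.0, 149.0, 40.0], [571.0, 165.0, 44.0], [576.0, 141.0, 18.0], [569.0, 153.0, 43.0], [567.0, 171.0, 40.0], [569.0, 144.0, 31.0], [564.0, 158.0, 46.0], [563.0, 176.0, 38.0], [562.0, 147.0, 38.0], [559.0, 170.0, 43.0], [559.0, 142.0, 40.0], [558.0, 172.0, 36.0], [557.0, 142.0, 37.0], [556.0, 174.0, 37.0], [554.0, 143.0, 44.0], [553.0, 174.0, 37.0], [550.0, 142.0, 49.0], [556.0, 119.0, 14.0], [549.0, 146.0, 41.0], [554.0, 122.0, 11.0], [546.0, 145.0, 47.0], [547.0, 176.0, 27.0], [550.0, 150.0, 10.0], [542.0, 162.0, 45.0], [547.0, 138.0, 9.0], [545.0, 162.0, 11.0], [537.0, 176.0, 45.0], [542.0, 155.0, 10.0], [538.0, 164.0, 23.0], [536.0, 170.0, 19.0], [535.0, 170.0, 8.0]]
```

Call:
arm_command(increments=[{"dp":[35.6,-18.0,-5.0],"turn":-68},{"dp":[35.6,-18.0,-5.0],"turn":-68},{"dp":[35.6,-18.0,-5.0],"turn":-68},{"dp":[35.6,-18.0,-5.0],"turn":-68},{"dp":[35.6,-18.0,-5.0],"turn":-68},{"dp":[35.6,-18.0,-5.0],"turn":-68},{"dp":[35.6,-18.0,-5.0],"turn":-68},{"dp":[35.6,-18.0,-5.0],"turn":-68}])

```text
time: 0.9
ee_pos: [437.0, -301.8, 281.0]
tool_rot: [[0.145, 0.989, -0.0], [0.989, -0.145, 0.0], [0.0, -0.0, -1.0]]
ft_force: [0.1, -1.0, 0.2]
width: 85.4
grasp_force: 0.0
```

```bash
cat >> h.py <<'E'
def to(x,y,z,yaw):
    """dp (cm) and turn (deg) from the measured pose to TCP x,y,z with tool-x at yaw deg"""
    s=get_state(); R=np.array(s["tool_rot"]); d=R.T@(np.array([x,y,z])-s["ee_pos"])
    y0=np.degrees(np.arctan2(R[1,0],R[0,0])); t=-((yaw-y0+180)%360-180)
    print("at",np.round(s["ee_pos"],1),"yaw",round(y0,1),"-> dp",np.round(d/10,2),"turn",round(t,1),"t",round(float(s["time"]),2))
E
python3 - <<'E'
from h import *
c,p=cap("wrist"); print(np.round(c["mount"],3).tolist(),np.round(c["intrinsics"],1).tolist()); cv2.imwrite("pics/w1.png",c["frame"][...,::-1])
print(get_state()["joint_positions"])
to(572,165,260,200.7)
E
```

```text
[[0.0, 0.954, 0.299, 77.163], [1.0, 0.0, -0.0, 0.871], [-0.0, 0.299, -0.954, -142.153], [0.0, 0.0, 0.0, 1.0]] [[354.5, 0.0, 275.0], [0.0, 354.5, 210.3], [0.0, 0.0, 1.0]]
[-0.67432758  0.21094652  1.5118884   0.00785006  1.41581114 -0.54004777]
at [ 443.5 -296.8  282.1] yaw 82.2 -> dp [47.48  6.48  2.5 ] turn -118.5 t 0.95
```

Call:
arm_command(increments=[{"dp":[47.5,6.5,2.5],"turn":-118},{"dp":[47.5,6.5,2.5],"turn":-118},{"dp":[47.5,6.5,2.5],"turn":-118},{"dp":[47.5,6.5,2.5],"turn":-118},{"dp":[47.5,6.5,2.5],"turn":-118},{"dp":[47.5,6.5,2.5],"turn":-118},{"dp":[47.5,6.5,2.5],"turn":-118},{"dp":[47.5,6.5,2.5],"turn":-118}])

```text
time: 1.75
ee_pos: [549.0, 81.3, 259.8]
tool_rot: [[-0.87, 0.494, -0.001], [0.494, 0.87, -0.0], [0.0, -0.001, -1.0]]
ft_force: [1.1, -0.8, -0.1]
width: 85.6
grasp_force: 0.0
```

```bash
python3 - <<'E'
from h import *
to(572,165,260,200.7)
E
```

```text
at [549.   81.3 259.8] yaw 150.4 -> dp [ 2.13  8.41 -0.03] turn -50.3 t 1.75
```

Call:
arm_command(increments=[{"dp":[2.1,8.4,0],"turn":-50},{"dp":[2.1,8.4,0],"turn":-50},{"dp":[2.1,8.4,0],"turn":-50},{"dp":[2.1,8.4,0],"turn":-50},{"dp":[2.1,8.4,0],"turn":-50},{"dp":[2.1,8.4,0],"turn":-50},{"dp":[2.1,8.4,0],"turn":-50},{"dp":[2.1,8.4,0],"turn":-50}])

```text
time: 2.55
ee_pos: [572.5, 162.6, 259.8]
tool_rot: [[-0.94, -0.34, -0.001], [-0.34, 0.94, -0.0], [0.001, 0.0, -1.0]]
ft_force: [-1.4, 0.1, 0.1]
width: 85.4
grasp_force: 0.0
```

```bash
python3 - <<'E'
from h import *
c,p=cap("wrist"); np.savez("w2.npz",p=p,f=c["frame"]); cv2.imwrite("pics/w2.png",c["frame"][...,::-1])
m=((p[...,2]>5)&(p[...,2]<60)&(abs(p[...,0]-572)<60)&(abs(p[...,1]-165)<60)).astype(np.uint8)
n,l,st,ce=cv2.connectedComponentsWithStats(m); i=1+st[1:,4].argmax(); print(st[i])
P=p[l==i]; r=cv2.minAreaRect(P[:,:2].astype(np.float32)); print(len(P),np.round(r[0],1),np.round(r[1],1),r[2],np.percentile(P[:,2],[50,90,98]))
for a in(200.7,):
    u=-np.array([np.cos(np.radians(a)),np.sin(np.radians(a))]); v=np.array([-u[1],u[0]])
    s=P[:,:2]@u; t=P[:,:2]@v; 
    for lo in np.arange(s.min(),s.max(),6):
        k=(s>=lo)&(s<lo+6); print(round(lo-s.min()),k.sum(),np.round(np.percentile(t[k],[2,50,98]),1),np.round(np.percentile(P[k,2],[5,50,95]),1))
print(np.round(get_state()["joint_positions"],3))
to(572,165,260,200.7)
E
```

```text
[ 241  143   70   64 2833]
2833 [574.2 164.3] [62.  69.9] 20.508914947509766 [41.08255137 43.71242089 44.67319995]
0 691 [-82.6 -49.7 -15.6] [ 9.  42.6 44.7]
6 278 [-80.5 -49.8 -16.9] [34.7 43.1 44.7]
12 235 [-69.2 -48.8 -28.3] [29.4 40.5 43.5]
18 233 [-70.2 -48.9 -27.3] [28.1 40.4 43.4]
24 227 [-69.8 -49.  -28. ] [28.8 40.1 43.6]
30 233 [-69.9 -49.1 -28.1] [29.1 40.4 43.4]
36 226 [-70.3 -49.1 -27.2] [28.1 40.2 43.4]
42 218 [-69.4 -48.2 -27.7] [28.1 40.1 43.4]
48 218 [-69.5 -49.3 -28.6] [29.2 40.1 43.3]
54 211 [-70.  -48.4 -28.9] [29.6 40.3 43.5]
60 63 [-69.1 -50.5 -29.8] [29.3 39.9 42.5]
[ 0.206  0.316  1.419  0.     1.408 -1.713]
at [572.6 162.6 260. ] yaw -160.1 -> dp [-0.02  0.25 -0.  ] turn -0.8 t 2.6
```

View pics/w2.png

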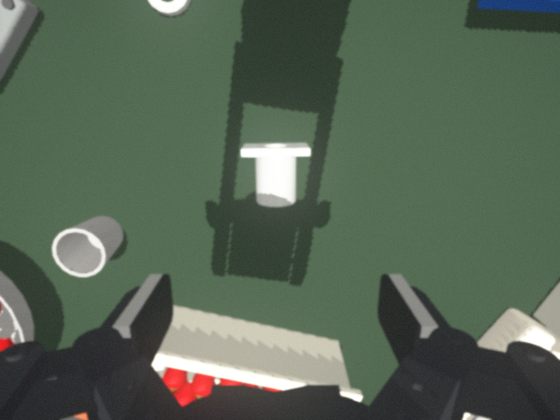

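The wrist view shows the sleeve at (275,175), foot up at (275,150) and plain end at (276,203). Measured: centre (574.2,164.3), axis at 20.5°. I'll pinch only the last few mm of the tube so the foot can swing down under gravity.

Call:
arm_command(increments=[{"dp":[-3.9,0.1,5],"turn":-0.6},{"dp":[-3.9,0.1,10],"turn":-0.6},{"dp":[-3.9,0.1,15],"turn":-0.6},{"dp":[-3.9,0.1,20],"turn":-0.6},{"dp":[-3.9,0.1,23],"turn":-0.6},{"dp":[-3.9,0.1,23],"turn":-0.6},{"dp":[-3.9,0.1,23],"turn":-0.6}])

```text
time: 3.3
ee_pos: [608.9, 177.0, 30.0]
tool_rot: [[-0.936, -0.352, -0.002], [-0.352, 0.936, -0.0], [0.002, 0.0, -1.0]]
ft_force: [-0.3, 0.7, 1.5]
width: 85.8
grasp_force: 0.0
```

```bash
python3 - <<'E'
from h import *
to(608.9,177.2,6,200.5)
E
```

```text
at [608.9 177.   30. ] yaw -159.4 -> dp [-0.01  0.01  2.4 ] turn 0.1 t 3.3
```

Call:
arm_command(increments=[{"dp":[0,0,2.4],"turn":0},{"dp":[0,0,2.4],"turn":0},{"dp":[0,0,2.4],"turn":0}])

```text
time: 3.6
ee_pos: [610.5, 177.5, 8.7]
tool_rot: [[-0.936, -0.353, 0.003], [-0.353, 0.936, 0.001], [-0.003, -0.0, -1.0]]
ft_force: [-0.2, -0.2, 0.1]
width: 85.1
grasp_force: 0.0
```

Call:
arm_command(increments=[{"dp":[0,0,0],"turn":0},{"dp":[0,0,0],"turn":0},{"dp":[0,0,0],"turn":0},{"dp":[0,0,0],"turn":0},{"dp":[0,0,0],"turn":0},{"dp":[0,0,0],"turn":0},{"dp":[0,0,0],"turn":0}], grip=0.51)

```text
time: 4.3
ee_pos: [609.9, 177.3, 7.4]
tool_rot: [[-0.935, -0.353, 0.002], [-0.353, 0.935, 0.0], [-0.002, -0.0, -1.0]]
ft_force: [-0.4, 0.6, 6.4]
width: 43.6
grasp_force: 5.6
```

Call:
arm_command(increments=[{"dp":[0.4,0,-1.0],"turn":0},{"dp":[1.0,0,-1.9],"turn":0},{"dp":[1.8,0,-2.7],"turn":0},{"dp":[2.8,0,-3.4],"turn":0},{"dp":[3.8,0,-4.2],"turn":0},{"dp":[3.8,0,-5.0],"turn":0},{"dp":[3.8,0,-5.0],"turn":0},{"dp":[3.8,0,-5.0],"turn":0}])

```text
time: 5.1
ee_pos: [574.0, 163.9, 56.6]
tool_rot: [[-0.936, -0.353, 0.001], [-0.353, 0.936, 0.0], [-0.001, -0.0, -1.0]]
ft_force: [1.4, 0.1, -2.5]
width: 43.4
grasp_force: 9.9
```

```bash
python3 - <<'E'
from h import *
s=get_state(); print(s["grasp_force"],s["width"],s["ft_force"])
c,p=cap("wrist"); d,q=cap("side")
a=c["frame"][140:400,150:410]; b=cv2.resize(d["frame"][230:360,160:290],(260,260))
cv2.imwrite("pics/l1.png",cv2.resize(np.hstack([a,b]),(780,390))[...,::-1])
E
```

```text
9.905535131692886 43.37493421202013 [ 1.39037103  0.0599753  -2.47589209]
```

View pics/l1.png

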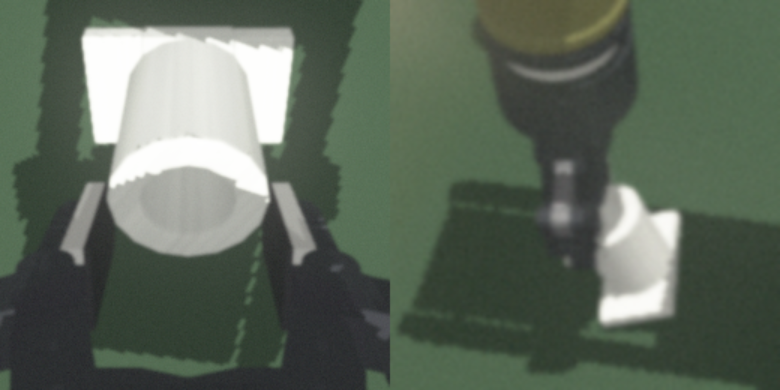

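```bash
python3 - <<'E'
from h import *
c,p=cap("wrist")
u=np.array([np.cos(np.radians(20.5)),np.sin(np.radians(20.5)),0])
P=np.vstack([p[168:228,212:224].reshape(-1,3),p[168:228,332:342].reshape(-1,3)])
P=P[(P[:,2]>2)]; s=P@u
k=np.ones(len(s),bool)
for i in range(4):
    a=np.polyfit(s[k],P[k,2],1); e=P[:,2]-np.polyval(a,s); k=abs(e)<3
print(k.sum(),len(k),"slope deg",np.degrees(np.arctan(a[0])),"s rng",s[k].min(),s[k].max(),"z",np.polyval(a,[s[k].min(),s[k].max()]))
st=get_state(); print("TCP s",np.array(st["ee_pos"])@u,st["ee_pos"],st["grasp_force"])
E
```

```text
1279 1279 slope deg -16.178094415196444 s rng 551.504215741906 586.8693162139217 z [24.54413127 14.28428036]
TCP s 594.6171621649901 [573.57006454 163.81731851  55.76806842] 9.933640658855438
```

Tilt remaining is 16°, with the foot's low edge about 5 mm above the table. I'll lower it and swing along the arc to upright.

Call:
arm_command(increments=[{"dp":[0,0,0.3],"turn":0},{"dp":[0.2,0,0.6],"turn":0},{"dp":[0.7,0,0.7],"turn":0},{"dp":[1.2,0,0.8],"turn":0},{"dp":[1.6,0,0.9],"turn":0},{"dp":[1.7,0,1.0],"turn":0},{"dp":[1.7,0,1.0],"turn":0}])

```text
time: 5.95
ee_pos: [557.2, 157.5, 46.3]
tool_rot: [[-0.935, -0.353, -0.0], [-0.353, 0.935, -0.0], [0.001, -0.0, -1.0]]
ft_force: [-2.0, -1.5, 2.8]
width: 43.8
grasp_force: 7.2
```

```bash
cat >> h.py <<'E'
def tilt(p,ang=20.5):
    u=np.array([np.cos(np.radians(ang)),np.sin(np.radians(ang)),0])
    P=np.vstack([p[168:228,212:224].reshape(-1,3),p[168:228,332:342].reshape(-1,3)]); P=P[P[:,2]>3]; s=P@u; k=np.ones(len(s),bool)
    for i in range(4):
        a=np.polyfit(s[k],P[k,2],1); k=abs(P[:,2]-np.polyval(a,s))<3
    print(k.sum(),len(k),"slope",np.degrees(np.arctan(a[0])),"s",s[k].min(),s[k].max(),"z",np.polyval(a,[s[k].min(),s[k].max()]))
E
python3 - <<'E'
from h import *
c,p=cap("wrist"); tilt(p); cv2.imwrite("pics/l2.png",c["frame"][...,::-1]); st=get_state(); print(st["ee_pos"],st["grasp_force"],st["ft_force"])
E
```

```text
908 921 slope 0.6487681459599152 s 544.5824345419119 568.5709114639817 z [7.43902625 7.71066275]
[557.18664749 157.53752307  46.31123182] 7.163636618060991 [-1.75013395 -0.61665979  4.11774504]
```

It's upright and flat (slope 0.6°, foot top at 7.6 mm). I'll let go and retreat.

Call:
arm_command(increments=[{"dp":[0,0,0],"turn":0},{"dp":[0,0,0],"turn":0},{"dp":[0,0,0],"turn":0},{"dp":[0,0,0],"turn":0},{"dp":[0,0,0],"turn":0}], grip=1.0)

```text
time: 6.5
ee_pos: [557.6, 157.8, 46.1]
tool_rot: [[-0.936, -0.353, -0.0], [-0.353, 0.936, 0.0], [0.0, 0.0, -1.0]]
ft_force: [-0.2, -1.1, 0.5]
width: 85.4
grasp_force: 0.0
```

Call:
arm_command(increments=[{"dp":[0,0,-4],"turn":0},{"dp":[0,0,-8],"turn":0},{"dp":[0,0,-12],"turn":0},{"dp":[0,0,-16],"turn":0},{"dp":[0,0,-16],"turn":0},{"dp":[0,0,-16],"turn":0}])

```text
time: 7.1
ee_pos: [558.2, 157.9, 207.4]
tool_rot: [[-0.935, -0.353, 0.003], [-0.353, 0.935, 0.001], [-0.003, -0.0, -1.0]]
ft_force: [-0.9, -0.0, 0.2]
width: 85.1
grasp_force: 0.0
```

```bash
cat > see.py <<'E'
from h import *
c,p=cap("wrist"); cv2.imwrite("pics/w3.png",c["frame"][...,::-1])
P=p[(p[...,2]>4)&(np.hypot(p[...,0]-557,p[...,1]-160)<75)]
T=P[(P[:,2]>58)&(P[:,2]<66)]; F=P[(P[:,2]>5)&(P[:,2]<10.5)]
print("top",len(T),cv2.minEnclosingCircle(T[:,:2].astype(np.float32)),T[:,2].mean())
h=cv2.convexHull(T[:,:2].astype(np.float32)); print("ellipse",cv2.fitEllipse(h))
r=cv2.minAreaRect(F[:,:2].astype(np.float32)); print("foot",len(F),np.median(F[:,2]),r)
print(get_state()["width"])
E
python3 see.py
```

```text
top 1435 ((547.562744140625, 154.46607971191406), 22.000471115112305) 61.3585009742625
ellipse ((547.3455810546875, 154.4497833251953), (43.09223175048828, 43.28648376464844), 105.71440887451172)
foot 1355 7.647923480612519 ((547.4849853515625, 154.61752319335938), (43.9339485168457, 70.04757690429688), 20.689468383789062)
85.65244074834003
```

Standing free at (547.5,154.5), ears at 20.7°+90°. Now I'll take it again from above.

Call:
arm_command(increments=[{"dp":[1.1,0,4],"turn":0},{"dp":[1.1,0,8],"turn":0},{"dp":[1.1,0,11],"turn":0},{"dp":[1.1,0,11],"turn":0},{"dp":[1.1,0,11],"turn":0}])

```text
time: 7.65
ee_pos: [546.0, 153.6, 94.7]
tool_rot: [[-0.935, -0.353, -0.004], [-0.353, 0.935, -0.001], [0.004, 0.001, -1.0]]
ft_force: [0.1, 0.4, -0.1]
width: 85.6
grasp_force: 0.0
```

```bash
python3 - <<'E'
from h import *
to(547.5,154.5,30,200.7)
E
python3 see.py
```

```text
at [546.  153.6  94.7] yaw -159.3 -> dp [-0.19  0.03  6.47] turn -0.0 t 7.65
top 3313 ((547.2664794921875, 154.25047302246094), 22.160863876342773) 61.3170431820635
ellipse ((547.2610473632812, 154.2458038330078), (43.29722595214844, 43.68666076660156), 129.6471710205078)
foot 2675 7.577566806206278 ((547.4319458007812, 154.4237518310547), (44.40044403076172, 70.13883209228516), 20.945974349975586)
85.51938443573157
```

Call:
arm_command(increments=[{"dp":[-0.1,0,3],"turn":0},{"dp":[-0.1,0,6.4],"turn":0},{"dp":[-0.1,0,6.4],"turn":0},{"dp":[-0.1,0,6.4],"turn":0}])

```text
time: 8.1
ee_pos: [548.9, 154.4, 33.4]
tool_rot: [[-0.935, -0.353, 0.001], [-0.353, 0.935, 0.0], [-0.001, -0.0, -1.0]]
ft_force: [0.5, -0.9, -0.3]
width: 85.6
grasp_force: 0.0
```

Call:
arm_command(increments=[{"dp":[0,0,0],"turn":0},{"dp":[0,0,0],"turn":0},{"dp":[0,0,0],"turn":0},{"dp":[0,0,0],"turn":0},{"dp":[0,0,0],"turn":0},{"dp":[0,0,0],"turn":0}], grip=0.47)

```text
time: 8.7
ee_pos: [549.4, 154.6, 34.3]
tool_rot: [[-0.936, -0.353, 0.003], [-0.353, 0.936, 0.001], [-0.003, -0.0, -1.0]]
ft_force: [-2.1, -1.3, 8.1]
width: 42.6
grasp_force: 59.9
```

Call:
arm_command(increments=[{"dp":[0,0,-2],"turn":0},{"dp":[0,0,-6],"turn":0},{"dp":[0,0,-11],"turn":0},{"dp":[0,0,-16],"turn":0},{"dp":[0,0,-20],"turn":0},{"dp":[0,0,-20],"turn":0}])

```text
time: 9.3
ee_pos: [552.3, 155.1, 239.7]
tool_rot: [[-0.935, -0.353, 0.014], [-0.353, 0.935, 0.003], [-0.014, -0.002, -1.0]]
ft_force: [0.8, 0.7, -2.3]
width: 42.7
grasp_force: 61.4
```

```bash
python3 - <<'E'
from h import *
to(590,-300,240,154.3)
E
```

```text
at [552.3 155.1 239.7] yaw -159.3 -> dp [ 12.56 -43.9   -0.11] turn 46.4 t 9.3
```

Call:
arm_command(increments=[{"dp":[1.2,-4.3,0],"turn":6},{"dp":[2.5,-8.6,0],"turn":12},{"dp":[3.7,-12.9,0],"turn":18},{"dp":[4.9,-17.2,0],"turn":24},{"dp":[6.1,-21.5,0],"turn":30},{"dp":[7.3,-25.8,0],"turn":36},{"dp":[8.5,-30.0,0],"turn":42},{"dp":[9.7,-34.0,0],"turn":46.4}])

```text
time: 10.1
ee_pos: [576.6, -199.7, 230.9]
tool_rot: [[-0.899, 0.437, -0.002], [0.437, 0.899, 0.001], [0.002, -0.0, -1.0]]
ft_force: [0.8, -0.8, -2.2]
width: 42.6
grasp_force: 61.6
```

```bash
python3 - <<'E'
from h import *
to(590,-300,240,154.3)
E
```

```text
at [ 576.6 -199.7  230.9] yaw 154.1 -> dp [-5.59 -8.43 -0.92] turn -0.2 t 10.1
```

Call:
arm_command(increments=[{"dp":[-2.8,-4.2,-0.5],"turn":0},{"dp":[-5.6,-8.4,-0.9],"turn":0},{"dp":[-5.6,-8.4,-0.9],"turn":0},{"dp":[-5.6,-8.4,-0.9],"turn":0},{"dp":[-5.6,-8.4,-0.9],"turn":0}])

```text
time: 10.6
ee_pos: [590.7, -296.9, 239.9]
tool_rot: [[-0.901, 0.434, -0.002], [0.434, 0.901, 0.002], [0.003, 0.001, -1.0]]
ft_force: [0.2, 0.8, -1.9]
width: 42.6
grasp_force: 61.7
```

```bash
python3 - <<'E'
from h import *
c,p=cap("wrist"); np.savez("w4.npz",p=p,f=c["frame"]); cv2.imwrite("pics/w4.png",c["frame"][...,::-1])
s=get_state(); print(np.round(s["ee_pos"],1),np.round(s["joint_positions"],3))
z=p[...,2]
for nm,cx,cy,lo,hi,r in(("shaft",500,-260,98,112,22),("knob",540,-177,84,98,40),("tongue/disc",540,-177,40,78,95),("mill",505,-230,25,35,140)):
    P=p[(z>lo)&(z<hi)&(np.hypot(p[...,0]-cx,p[...,1]-cy)<r)]
    if len(P)<5: print(nm,len(P)); continue
    q=P[:,:2].astype(np.float32); print(nm,len(P),np.round(P.mean(0),1),[np.round(x,1) for x in cv2.minAreaRect(q)],np.round(cv2.minEnclosingCircle(q)[0],1))
E
```

```text
[ 590.9 -296.5  240.3] [-5.290e-01  4.230e-01  1.299e+00  1.000e-03  1.423e+00 -1.652e+00]
shaft 255 [ 500.2 -263.3  101. ] [array([ 499.8, -263.1]), array([15.8, 16.1]), np.float64(64.2)] [ 499.8 -263.2]
knob 1177 [ 532.4 -169.9   90.1] [array([ 533. , -169.1]), array([14.9, 42.1]), np.float64(59.2)] [ 532.9 -169.4]
tongue/disc 2221 [ 549.4 -185.9   56.4] [array([ 533.3, -200.1]), array([110.7,  87. ]), np.float64(32.7)] [ 538.3 -210.7]
mill 21180 [ 507.9 -229.3   29.5] [array([ 509.9, -233.3]), array([231.5, 116.4]), np.float64(65.5)] [ 504.4 -230.8]
```

View pics/w4.png

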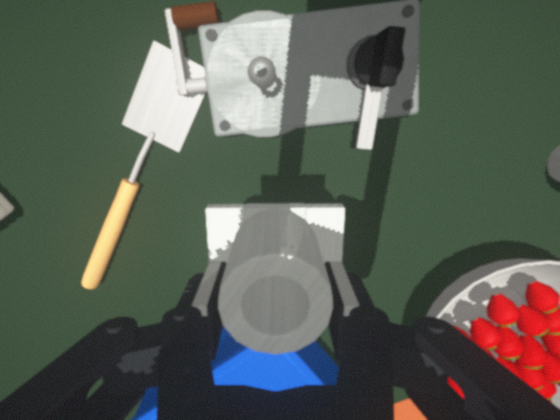

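Wrist view: shaft top at (262,70), knob bar at (383,58), tongue at (368,120), sleeve held at (275,280). Shaft-to-knob distance comes out at 99.6 mm, heading 70.6°. Next I'll measure the held sleeve in the tool frame.

```bash
cat > held.py <<'E'
from h import *
s=get_state(); c,p=cap("wrist"); R=np.array(s["tool_rot"]); t=(p-np.array(s["ee_pos"]))@R
m=(np.abs(t[...,1])<45)&(t[...,0]>-40)&(t[...,0]<40)
F=t[m&(t[...,2]>20)&(t[...,2]<45)]; zz=np.median(F[F[:,2]>22][:,2]); F=F[abs(F[:,2]-zz)<3]
print("foot-top z(tool)",zz,[np.round(x,2) for x in cv2.minAreaRect(F[:,:2].astype(np.float32))],"x rng",F[:,0].min(),F[:,0].max(),"y",F[:,1].min(),F[:,1].max())
a=np.polyfit(F[:,0],F[:,2],1); b=np.polyfit(F[:,1],F[:,2],1); print("slopes deg",np.degrees(np.arctan([a[0],b[0]])))
T=t[m&(t[...,2]<-20)&(t[...,2]>-36)&(np.abs(t[...,1])<21.5)]
print("top",len(T),np.median(T[:,2]),np.round(cv2.minEnclosingCircle(T[:,:2].astype(np.float32)),2) if 0 else [np.round(x,2) for x in cv2.fitEllipse(cv2.convexHull(T[:,:2].astype(np.float32)))])
E
python3 held.py; python3 -c "
from h import *
to(499.8,-263.2,200,160.6)"
```

```text
foot-top z(tool) 26.81695687742884 [array([9.6 , 1.09]), array([70.33, 30.44]), np.float64(89.76)] x rng -5.7320794978863 24.823000603247888 y -34.10892540118262 36.23530153062818
slopes deg [0.39970043 0.03092925]
top 7866 -26.96270090932223 [array([ 1.93, -0.61]), array([43.64, 47.23]), np.float64(151.2)]
at [ 591.1 -296.3  240.6] yaw 154.4 -> dp [ 9.66 -0.96  4.08] turn -6.2 t 10.7
```

```bash
python3 -c "
from h import *
to(501.8,-264.2,165,160.6)"
```

```text
at [ 591.1 -296.3  240.6] yaw 154.4 -> dp [ 9.43 -0.97  7.57] turn -6.2 t 10.7
```

Call:
arm_command(increments=[{"dp":[4,-0.5,0],"turn":-3},{"dp":[8,-0.9,0],"turn":-6.2},{"dp":[9.4,-1.0,0],"turn":-6.2},{"dp":[9.4,-1.0,3],"turn":-6.2},{"dp":[9.4,-1.0,7.5],"turn":-6.2},{"dp":[9.4,-1.0,7.5],"turn":-6.2},{"dp":[9.4,-1.0,7.5],"turn":-6.2},{"dp":[9.4,-1.0,7.5],"turn":-6.2}])

```text
time: 11.5
ee_pos: [504.4, -266.8, 168.2]
tool_rot: [[-0.943, 0.333, 0.003], [0.333, 0.943, -0.002], [-0.004, -0.001, -1.0]]
ft_force: [-0.6, -0.7, -1.6]
width: 42.7
grasp_force: 62.0
```

```bash
python3 -c "
from h import *
to(501.8,-264.2,135,160.6)
c,p=cap('wrist'); z=p[...,2]
for lo,hi,ww in((84,98,45),):
    q=p[(z>lo)&(z<hi)&(np.hypot(p[...,0]-533,p[...,1]+169)<35)]; print(len(q),[np.round(x,1) for x in cv2.minAreaRect(q[:,:2].astype(np.float32))],q[:,2].mean())
for n in ('side','top'):
    c,q=cap(n); cv2.imwrite(f'pics/{n}5.png',c['frame'][...,::-1])
"
```

```text
at [ 504.4 -266.8  168.2] yaw 160.5 -> dp [0.35 0.16 3.32] turn -0.1 t 11.5
1522 [array([ 532.6, -169.4]), array([14.6, 41.9]), np.float64(59.2)] 89.88055376382955
```

Call:
arm_command(increments=[{"dp":[0.3,0.1,0],"turn":0},{"dp":[0.3,0.1,1.5],"turn":0},{"dp":[0.3,0.1,2.5],"turn":0},{"dp":[0.3,0.1,2.5],"turn":0}])

```text
time: 12.05
ee_pos: [498.9, -263.7, 139.9]
tool_rot: [[-0.943, 0.334, -0.003], [0.334, 0.943, 0.002], [0.003, 0.001, -1.0]]
ft_force: [-0.3, 0.6, -2.6]
width: 42.6
grasp_force: 61.9
```

```bash
python3 -c "
from h import *
to(501.8,-264.2,135,160.6)"
```

```text
at [ 498.9 -263.7  139.9] yaw 160.5 -> dp [-0.29  0.05  0.49] turn -0.1 t 12.05
```

Call:
arm_command(increments=[{"dp":[-0.2,0,0],"turn":0},{"dp":[-0.2,0,0],"turn":0},{"dp":[-0.2,0,0],"turn":0},{"dp":[-0.2,0,0],"turn":0},{"dp":[-0.2,0,0],"turn":0}])

```text
time: 12.55
ee_pos: [502.2, -265.1, 141.5]
tool_rot: [[-0.943, 0.334, 0.0], [0.334, 0.943, -0.0], [-0.0, -0.0, -1.0]]
ft_force: [0.0, -0.6, -1.6]
width: 42.7
grasp_force: 62.0
```

```bash
python3 -c "
from h import *
to(501.8,-264.2,135,160.6)"; python3 held.py;  python3 -c "
from h import *
to(501.8,-264.2,135,160.6)"
```

```text
at [ 502.2 -265.1  141.5] yaw 160.5 -> dp [0.06 0.08 0.65] turn -0.1 t 12.55
foot-top z(tool) 26.810469034022145 [array([9.29, 1.03]), array([70.31, 30.51]), np.float64(89.71)] x rng -5.831693805411069 24.698488674345125 y -34.17816422030688 36.20976104340768
slopes deg [0.45043181 0.01647405]
top 7869 -26.971334970725643 [array([ 1.99, -0.6 ]), array([43.41, 47.1 ]), np.float64(153.25)]
at [ 502.1 -265.1  141.4] yaw 160.5 -> dp [0.06 0.08 0.64] turn -0.1 t 12.6
```

Descend gently over the taper, watching the force.

Call:
arm_command(increments=[{"dp":[0,0.1,0.4],"turn":0},{"dp":[0,0.1,0.8],"turn":0},{"dp":[0,0.1,1.2],"turn":0},{"dp":[0,0.1,1.6],"turn":0},{"dp":[0,0.1,1.6],"turn":0},{"dp":[0,0.1,1.6],"turn":0}])

```text
time: 13.2
ee_pos: [502.2, -264.1, 124.9]
tool_rot: [[-0.943, 0.334, -0.0], [0.334, 0.943, 0.0], [0.001, 0.0, -1.0]]
ft_force: [0.1, 1.2, -2.1]
width: 42.9
grasp_force: 62.0
```

Call:
arm_command(increments=[{"dp":[0,0,0.6],"turn":0},{"dp":[0,0,1.2],"turn":0},{"dp":[0,0,1.8],"turn":0},{"dp":[0,0,2.4],"turn":0},{"dp":[0,0,3.0],"turn":0},{"dp":[0,0,3.0],"turn":0}])

```text
time: 13.8
ee_pos: [501.7, -263.7, 94.0]
tool_rot: [[-0.943, 0.334, -0.002], [0.334, 0.943, 0.001], [0.002, 0.0, -1.0]]
ft_force: [-0.3, 1.0, -1.8]
width: 42.6
grasp_force: 62.0
```

Call:
arm_command(increments=[{"dp":[0,0,0.7],"turn":0},{"dp":[0,0,1.4],"turn":0},{"dp":[0,0,2.0],"turn":0},{"dp":[0,0,2.5],"turn":0},{"dp":[0,0,2.7],"turn":0},{"dp":[0,0,2.8],"turn":0},{"dp":[0,0,2.8],"turn":0}])

```text
time: 14.5
ee_pos: [502.3, -264.1, 67.1]
tool_rot: [[-0.943, 0.334, -0.0], [0.334, 0.943, 0.0], [0.0, 0.0, -1.0]]
ft_force: [-0.9, -1.1, -2.2]
width: 42.4
grasp_force: 62.0
```

```bash
cat > ear.py <<'E'
from h import *
c,p=cap('wrist'); z=p[...,2]; s=get_state(); print(np.round(s["ee_pos"],1),np.round(s["ft_force"],1),s["grasp_force"])
q=p[(z>34)&(z<46)&(np.hypot(p[...,0]-500,p[...,1]+263)<42)]; print(len(q),np.median(q[:,2]),[np.round(x,1) for x in cv2.minAreaRect(q[:,:2].astype(np.float32))])
cv2.imwrite('pics/w6.png',c['frame'][...,::-1])
E
python3 ear.py
```

```text
[ 502.3 -264.1   67.2] [-0.5 -0.4 -2.8] 61.97195291519165
4158 40.28868366990678 [array([ 493.9, -260. ]), array([70.2, 31.1]), np.float64(70.6)]
```

Call:
arm_command(increments=[{"dp":[0,0,0.1],"turn":0},{"dp":[0,0,0.2],"turn":0},{"dp":[0,0,0.3],"turn":0},{"dp":[0,0,0.3],"turn":0}])

```text
time: 14.95
ee_pos: [502.5, -264.3, 64.3]
tool_rot: [[-0.943, 0.334, 0.0], [0.334, 0.943, -0.0], [-0.0, -0.0, -1.0]]
ft_force: [-0.0, -1.3, -0.8]
width: 42.7
grasp_force: 62.1
```

```bash
python3 ear.py
```

```text
[ 502.5 -264.3   64.4] [-1.7 -0.9 -0.7] 62.05479025840759
4068 37.624766710200475 [array([ 494. , -260.2]), array([70.3, 30.4]), np.float64(70.5)]
```

Call:
arm_command(increments=[{"dp":[0,0,0.15],"turn":0},{"dp":[0,0,0.15],"turn":0}])

```text
time: 15.2
ee_pos: [502.5, -264.3, 64.3]
tool_rot: [[-0.943, 0.334, 0.001], [0.334, 0.943, -0.001], [-0.001, -0.0, -1.0]]
ft_force: [-3.5, -0.3, 10.0]
width: 42.7
grasp_force: 63.1
```

Call:
arm_command(increments=[{"dp":[0,0,0],"turn":0},{"dp":[0,0,0],"turn":0},{"dp":[0,0,0],"turn":0},{"dp":[0,0,0],"turn":0},{"dp":[0,0,0],"turn":0}], grip=1.0)

```text
time: 15.7
ee_pos: [502.4, -264.0, 62.5]
tool_rot: [[-0.943, 0.334, -0.0], [0.334, 0.943, 0.0], [0.0, 0.0, -1.0]]
ft_force: [0.6, -0.5, -0.4]
width: 85.5
grasp_force: 0.0
```

Call:
arm_command(increments=[{"dp":[0,0,-3],"turn":0},{"dp":[0,0,-7],"turn":0},{"dp":[0,0,-11],"turn":0},{"dp":[0,0,-15],"turn":0},{"dp":[0,0,-15],"turn":0},{"dp":[0,0,-15],"turn":0}])

```text
time: 16.3
ee_pos: [502.9, -264.4, 213.8]
tool_rot: [[-0.943, 0.334, 0.002], [0.334, 0.943, -0.001], [-0.003, -0.001, -1.0]]
ft_force: [-1.4, -0.4, 0.7]
width: 85.5
grasp_force: 0.0
```

```bash
python3 ear.py; python3 - <<'E'
from h import *
c,p=cap('wrist'); z=p[...,2]
q=p[(z>84)&(z<98)&(np.hypot(p[...,0]-533,p[...,1]+169)<35)]; r=cv2.minAreaRect(q[:,:2].astype(np.float32)); print(len(q),[np.round(x,1) for x in r],q[:,2].mean())
q=p[(z>86)&(z<98)&(np.hypot(p[...,0]-500,p[...,1]+263)<32)]; print("tube top",q[:,2].mean(),[np.round(x,1) for x in cv2.fitEllipse(cv2.convexHull(q[:,:2].astype(np.float32)))])
to(533,-169.4,120,-30.8+180)
E
```

```text
[ 501.9 -263.8  212.3] [ 0.1  0.7 -0.7] 0.0
1559 37.56368735447077 [array([ 501. , -262.4]), array([70.1, 44.3]), np.float64(70.8)]
1060 [array([ 532.6, -169.3]), array([14.4, 41.8]), np.float64(59.2)] 89.96465812684798
tube top 91.74896009189189 [array([ 500.7, -262.4]), array([43.1, 43.3]), np.float64(130.5)]
at [ 501.4 -263.5  211.4] yaw 160.5 -> dp [0.14 9.92 9.14] turn 11.3 t 16.4
```

The sleeve is home: tube top at 91.7 mm, foot top at 37.6 mm, ear at 70.8°. Now the knob.

Call:
arm_command(increments=[{"dp":[0.1,5,0],"turn":6},{"dp":[0.1,9.9,0],"turn":11.3},{"dp":[0.1,9.9,3],"turn":11.3},{"dp":[0.1,9.9,7],"turn":11.3},{"dp":[0.1,9.9,9],"turn":11.3},{"dp":[0.1,9.9,9],"turn":11.3},{"dp":[0.1,9.9,9],"turn":11.3},{"dp":[0.1,9.9,9],"turn":11.3}], grip=0.55)

```text
time: 17.2
ee_pos: [535.2, -170.9, 123.4]
tool_rot: [[-0.859, 0.512, 0.001], [0.512, 0.859, -0.0], [-0.001, 0.0, -1.0]]
ft_force: [0.6, -0.7, 0.3]
width: 46.8
grasp_force: 0.0
```

```bash
python3 - <<'E'
from h import *
c,p=cap('wrist'); z=p[...,2]
q=p[(z>84)&(z<98)&(np.hypot(p[...,0]-533,p[...,1]+169)<35)]; r=cv2.minAreaRect(q[:,:2].astype(np.float32)); print(len(q),[np.round(x,1) for x in r],q[:,2].mean())
to(532.8,-169.4,66,149.2)
E
```

```text
1929 [array([ 532.4, -168.9]), array([13.9, 41.8]), np.float64(58.7)] 90.28960167487887
at [ 535.4 -171.1  123.8] yaw 149.2 -> dp [0.32 0.01 5.78] turn -0.0 t 17.25
```

Call:
arm_command(increments=[{"dp":[0.3,0,2],"turn":0},{"dp":[0.3,0,4],"turn":0},{"dp":[0.3,0,5.7],"turn":0},{"dp":[0.3,0,5.7],"turn":0},{"dp":[0.3,0,5.7],"turn":0}])

```text
time: 17.75
ee_pos: [532.5, -169.3, 66.7]
tool_rot: [[-0.859, 0.512, 0.001], [0.512, 0.859, -0.001], [-0.001, 0.0, -1.0]]
ft_force: [-0.0, -0.1, 0.2]
width: 46.9
grasp_force: 0.0
```

Call:
arm_command(increments=[{"dp":[0,0,0],"turn":0},{"dp":[0,0,0],"turn":0},{"dp":[0,0,0],"turn":0},{"dp":[0,0,0],"turn":0},{"dp":[0,0,0],"turn":0},{"dp":[0,0,0],"turn":0}], grip=0.1)

```text
time: 18.35
ee_pos: [532.5, -169.8, 66.1]
tool_rot: [[-0.859, 0.512, 0.001], [0.512, 0.859, -0.001], [-0.002, -0.001, -1.0]]
ft_force: [-0.3, -4.9, 2.4]
width: 12.7
grasp_force: 60.3
```

Call:
arm_command(increments=[{"dp":[0,-0.05,0.4],"turn":0},{"dp":[0,-0.05,0.7],"turn":0},{"dp":[0,-0.05,1.0],"turn":0},{"dp":[0,-0.05,1.0],"turn":0},{"dp":[0,-0.05,1.0],"turn":0}])

```text
time: 18.85
ee_pos: [532.6, -169.9, 58.9]
tool_rot: [[-0.859, 0.512, 0.003], [0.512, 0.859, -0.002], [-0.003, 0.0, -1.0]]
ft_force: [-5.0, -2.6, 26.2]
width: 12.7
grasp_force: 64.0
```

Call:
arm_command(increments=[{"dp":[0,0,0],"turn":8},{"dp":[0,0,0],"turn":16},{"dp":[0,0,0],"turn":24},{"dp":[0,0,0],"turn":32},{"dp":[0,0,0],"turn":40}])

```text
time: 19.35
ee_pos: [532.3, -170.3, 58.9]
tool_rot: [[-0.324, 0.946, 0.003], [0.946, 0.324, -0.002], [-0.003, 0.002, -1.0]]
ft_force: [-6.9, -4.1, 26.2]
width: 12.7
grasp_force: 63.9
```

Call:
arm_command(increments=[{"dp":[0,0,0],"turn":8},{"dp":[0,0,0],"turn":16},{"dp":[0,0,0],"turn":24},{"dp":[0,0,0],"turn":32},{"dp":[0,0,0],"turn":39},{"dp":[0,0,0],"turn":40},{"dp":[0,0,0],"turn":41},{"dp":[0,0,0],"turn":41}])

```text
time: 20.15
ee_pos: [531.9, -170.5, 58.9]
tool_rot: [[0.369, 0.93, 0.002], [0.93, -0.369, -0.003], [-0.002, 0.003, -1.0]]
ft_force: [-7.2, -4.7, 28.2]
width: 12.7
grasp_force: 64.6
```

```bash
python3 -c "
from h import *
to(532.8,-169.4,66,69); print(get_state()['torque'])"
```

```text
at [ 531.9 -170.5   58.9] yaw 68.4 -> dp [ 0.13  0.04 -0.71] turn -0.6 t 20.15
[-0.81771709  1.30279804  0.75417652]
```

At the stop (80.8° turned, 0.75 Nm). I'll release and retreat.

Call:
arm_command(increments=[{"dp":[0,0,0],"turn":0},{"dp":[0,0,0],"turn":0},{"dp":[0,0,0],"turn":0},{"dp":[0,0,0],"turn":0}], grip=0.55)

```text
time: 20.55
ee_pos: [531.1, -168.6, 54.8]
tool_rot: [[0.371, 0.928, -0.002], [0.928, -0.371, 0.001], [0.001, -0.002, -1.0]]
ft_force: [1.0, -0.9, -0.5]
width: 47.2
grasp_force: 0.0
```

Call:
arm_command(increments=[{"dp":[0,0,-3],"turn":0},{"dp":[0,0,-7],"turn":0},{"dp":[0,0,-11],"turn":0},{"dp":[0,0,-15],"turn":0},{"dp":[0,0,-18],"turn":0},{"dp":[0,0,-18],"turn":0},{"dp":[0,0,-18],"turn":0}])

```text
time: 21.25
ee_pos: [531.8, -169.1, 235.8]
tool_rot: [[0.371, 0.929, 0.001], [0.929, -0.371, 0.0], [0.0, 0.001, -1.0]]
ft_force: [-0.8, -0.1, -1.6]
width: 47.2
grasp_force: 0.0
```

```bash
python3 - <<'E'
from h import *
c,p=cap('wrist'); z=p[...,2]
q=p[(z>76)&(z<98)&(np.hypot(p[...,0]-533,p[...,1]+169)<35)]; r=cv2.minAreaRect(q[:,:2].astype(np.float32)); print(len(q),[np.round(x,1) for x in r],q[:,2].mean())
q=p[(z>86)&(z<98)&(np.hypot(p[...,0]-500,p[...,1]+263)<32)]; print("tube top",q[:,2].mean(),[np.round(x,1) for x in cv2.fitEllipse(cv2.convexHull(q[:,:2].astype(np.float32)))])
d,_=cap('top')
cv2.imwrite('pics/f.png',np.hstack([cv2.resize(c["frame"],(400,300)),cv2.resize(d["frame"],(400,300))])[...,::-1])
E
```

```text
792 [array([ 533. , -169.5]), array([42.4, 14. ]), np.float64(70.6)] 84.77378193366994
tube top 91.32679627739734 [array([ 501.3, -262.7]), array([42.9, 44.3]), np.float64(170.3)]
```

View pics/f.png

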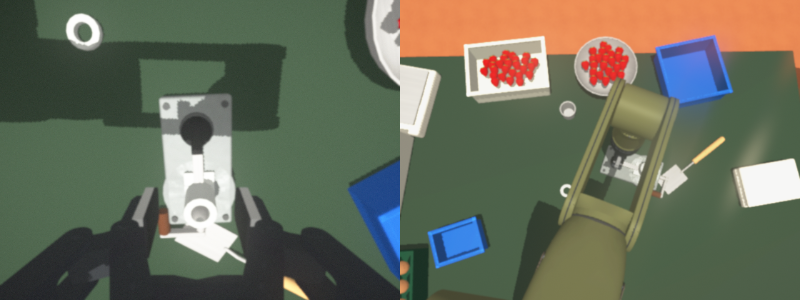

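The picture shows the tongue running from the knob (196,130) over the ear to the sleeve (200,205). The bar points along 70.6°, in line with the shaft, and sits 5.3 mm lower, so it is locked. The cup, spacer ring and spatula are where they were. Handing in.

```bash
python3 -c "
from station import bot
print(bot.job_done())"
```

```text
the job is handed in; nothing more can be done
None
```

The sleeve was stood up and let go, then slid fully home on the shaft with an ear towards the lock knob; the knob is locked over that ear at about 21 s of the 72 s allowed, the bystanders were untouched, and the job is handed in.

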